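# Load the lamp-foot test nests, set the air regulator to its mark and lock it

## Robot

A 6-joint arm with a two-finger parallel gripper is mounted at the origin on the work surface. World frame = base frame: x ahead of the robot, y to its left, z up, the work surface at z = 0. Lengths are in m, angles in rad, forces in N, time in s.
With the tool pointing down it reaches from about 0.375 to 0.9 m from the base axis. Payload 3.1 kg.
Tool frame: the origin (TCP) lies on the centre line of the jaws, within the pads' length; the fingertips stand ahead of it and the grasp point (between the pads) lies 3 mm ahead of it (robot.tip_reach is the z of the fingertips in the tool frame, in m); z points along the fingers, y is the line along which they close (so a half turn about z gives the same grasp; the last joint's range is limited). The gripper opens to 87 mm and grips with 3 to 60 N. Pads are 19 mm wide; open, the fingers measure 117 mm over their backs; the gripper's body (75 mm by 190 mm) begins 51 mm behind the grasp point.
Start: joints at [-1.302, 0.527, 1.433, -0, 1.181, -0.178], TCP at [0.271, -0.563, 0.245] pointing down, gripper open.
Joint ranges: [-3.08, 3.08], [-0.75, 2.2], [0.22, 2.44], [-1.43, 4.57], [0, 2.65], [-2.85, 2.85]. Speed limits (rad/s): [2.79, 2.79, 3.14, 3.14, 3.14, 3.14].

## Interface

Orientations are given as a unit quaternion [x, y, z, w].
In Python, from rig import sensors, eyes, ticket, robot gives the robot as it stands.
- The arm moves only by the tool drive_tool, never from a script. Its argument "deltas" is a list that holds one entry, the list of rows, each a list of 6 numbers: the shift along the tool's x, y, z in mm, then the turn, a rotation vector about the tool's x, y, z in rad. A call has 1 to 8 rows; each row shifts and turns the commanded pose from where the row before left it, along the tool's axes as they then stand; what a row does not reach is not made up. A row lasts 1/12 s, in which the tool goes at most 41.7 mm and 7.16 degrees, less where a joint would pass 70% of its speed; a pose out of reach is approached as far as the arm can. A call is refused whole if a number of a shift passes 41.7 or a number of a turn 0.125, either way. A call with a gripper value outside its range is refused whole. "gripper" is the opening in per cent of the stroke, from 0 (shut) to 100 (fully open), set as the call begins (left out, the last holds). The fingers move at their own pace and stop on an object; "squeeze" is the grip in N (left out, the last holds). Time passes only in rows, so rows that do not move let the fingers close. It gives the time, the measured TCP pose, the force, the opening and the grip force at its end, in the units of the state.
- sensors.get_obs(): the state, without advancing time (a new reading comes with each control period).
- eyes.camera(name): name is "scene" or "top"; returns a dict with "img" (400x640x3 uint8, red, green, blue), "fov_y" (degrees; the focal length in pixels is half the picture's height over the tangent of half this angle, whatever the lens; pixels are square), "cx", "cy" (the principal point, pixels), "xyz" and "attitude" of the camera in the world. Camera axes: x right, y up, looking along -z (the intrinsics and any distortion apply to the point x, -y, -z); pixel columns grow to the right and rows downward; lengths in m; the calibration is good to about 2 mm. A picture is of the moment at which its call begins. There is no depth.
- ticket.hand_in(): hands the job in; it is judged then, once.
The state is a dict: "time": time; "q": joint angles; "joint_velocities": joint speeds; "joint_torque": joint torques, N m; "position": TCP position; "tool_rot": TCP orientation; "ft_force": force on the tool from outside, world axes, zero at the start; "moment": the same for the moment, N m; "grip_width": finger opening in m; "grip_force": force on a finger pad.
Only numpy, scipy, OpenCV 4.12 (cv2) and the standard library are available. Lean on these libraries where they do the work, as an engineer would, in place of code of your own. Each camera call takes 0.05 s, during which the arm holds its last target. There are 200 camera calls.

## Task

Prepare the air test of two brass lamp feet: set each foot upright and fully down in the blue nest that matches its shape (round or square), putting it down rather than dropping it. Then turn the black regulator knob on the sloping panel until its white pointer stands at the red set-mark, and after that slide the yellow lock hood all the way home over the knob, up against its stop. Leave the glass chimney, the brass lamp and the green can standing where they are.

Things in the scene. Friction and masses are not known exactly. Their poses are not given: they have to be found in the camera images.
- foot_round: loose brass lamp foot, about 0.42 kg: round base 88 mm in diameter and 14 mm thick, a 60 mm round step up to 26 mm, then a round stem 28 mm in diameter up to 105 mm. Origin: centre of its underside, z up
- foot_square: loose brass lamp foot, about 0.42 kg: square base 72 x 72 mm and 14 mm thick, a 52 mm square step up to 26 mm, then a square stem 26 x 26 mm up to 105 mm, all with sides along its x and y axes. Origin: centre of its underside, z up
- seat_round (a point): centre of the floor of the round nest's pocket (z up, x and y along the block's sides): a fixed blue block 115 x 115 x 22 mm with a round pocket 97 mm in diameter, 14 mm deep; the floor lies 8 mm above the table
- seat_square (a point): centre of the floor of the square nest's pocket (z up, x and y along the pocket's sides): a fixed blue block 115 x 115 x 22 mm with a square pocket 81 x 81 mm, 14 mm deep; the floor lies 8 mm above the table
- station: fixed grey panel 300 x 210 mm sloping 0.6 rad. Origin on the table, x level along the panel; outward normal (0,-sin 0.6,cos 0.6), upslope (0,cos 0.6,sin 0.6). Face passes (0,0,85) mm, from 70 mm downslope to 140 mm upslope of it; knob axis meets it at (80,0,85) mm. Gauges 34 mm tall start 68 mm, a blue shield 110 mm tall 122 mm upslope of the knob's axis
- knob_grip (a point): grip point on the knob's axis, 36 mm out from the panel face. Black disc 68 mm across, 17 mm tall, with a grip bar 68 mm long, 16 mm thick, from 17 to 47 mm out from the face. z = knob axis (panel normal), y = along the bar to the pointer end (white line on that half), x = across the bar
- pointer_tip (a point): tip of the knob's pointer, 41 mm from the knob's axis, 10 mm out from the panel face; turns with the knob
- mark_tip (a point): the red set-mark on the dial (a tab 10 x 13 mm), 41 mm from the knob's axis, 10 mm out from the panel face; the pointer tip meets this point when the knob is at the mark. The robot cannot move the mark
- knob (a joint): angle of the knob, rad: 0 when the pointer points upslope, growing clockwise as one looks at the panel; -2.2 to 2.2
- setmark (a joint): angle of the red set-mark in the same measure as the knob's
- lock (a joint): travel of the yellow lock hood along the station's +x, m: 0 fully open, 0.15 fully home over the knob against its stop; it needs some 3 N
- lock_grip (a point): grip point on the lock hood's handle, 85 mm out from the panel face; z = panel normal, x = sliding direction, y = upslope. Hood: a bridge 100 mm along x, 110 mm across, clear top 63 mm from the face; yellow handle bar on its middle, 16 mm thick along x, 70 mm long along y, from 63 to 95 mm out from the face
- chimney: loose clear glass lamp chimney (bystander), standing, 180 mm tall, at most 68 mm in diameter. Origin: centre of its underside
- lamp: loose brass oil-lamp body (bystander), standing, 215 mm tall, 92 mm in diameter. Origin: centre of its underside
- polish: loose green can (bystander), standing, 130 mm tall, 56 mm in diameter. Origin: centre of its underside
There are look-alikes about, which are no part of the job. Leave any pink or purple look-alike of the foot_round alone.

How it is judged:
On the way, in this order (a step that is already met when the one before it is completed fails the run):
1. both lamp feet stand fully down in their matching nests, let go (horizontal distance between foot_round and seat_round below 0.008 m and z of foot_round in the frame of seat_round below 0.004 m and horizontal distance between foot_square and seat_square below 0.008 m and z of foot_square in the frame of seat_square below 0.004 m and angle between each of foot_round, foot_square's own z axis and vertical below 0.1 rad and contact force between the fingers and foot_round below 0.5 N and contact force between the fingers and foot_square below 0.5 N), for 0.2 s.
2. the knob's pointer stands at the set-mark while the lock is still off the knob (distance between pointer_tip and mark_tip below 0.005 m and value of joint lock below 0.07 m), for 0.3 s.
3. the lock hood is fully home over the knob (value of joint lock above 0.143 m), for 0.2 s.
At the end, for the whole second after the job is handed in: Each foot upright (0.1 rad) on its matching nest's floor (within 4 mm; centre within 8 mm), at rest; pointer tip within 5 mm (7 degrees) of the set-mark; lock hood home within 7 mm of its 150 mm travel; chimney, lamp and can within 25 mm of where they stood (horizontal distance between foot_round and seat_round below 0.008 m and z of foot_round in the frame of seat_round below 0.004 m and horizontal distance between foot_square and seat_square below 0.008 m and z of foot_square in the frame of seat_square below 0.004 m and angle between each of foot_round, foot_square's own z axis and vertical below 0.1 rad and linear speed of each of foot_round, foot_square below 0.02 m/s and distance between pointer_tip and mark_tip below 0.005 m and value of joint lock above 0.143 m and distance of each of chimney, lamp, polish from where it was at the start of the episode below 0.025 m); the robot touches nothing.
It fails at once if the chimney, the lamp or the can is pushed more than 25 mm or tipped more than 0.3 rad (distance of any of chimney, lamp, polish from where it was at the start of the episode above 0.025 m or angle between any of chimney, lamp, polish's own z axis and vertical above 0.3 rad).
It fails at once if a lamp foot is dropped: it falls freely, out of the fingers, faster than 0.5 m/s ((height (world z) of foot_round above 0.012 m and linear speed of foot_round above 0.5 m/s and contact force between the fingers and foot_round below 0.1 N) or (height (world z) of foot_square above 0.012 m and linear speed of foot_square above 0.5 m/s and contact force between the fingers and foot_square below 0.1 N)).
It also fails if it takes over 72 s, if anything falls off the work surface, if the arm or the gripper's body presses on something with over 40 N, if the wrist force passes 120 N, or if a joint passes its speed limit or range.

## Working session

There is one attempt and no reset: what is moved stays moved. The work goes in short steps, Python scripts to look and compute and a tool call to move; the robot and the scene stay as the last step left them, time stands still between calls to the robot, and variables do not carry over. Pictures are saved under pics/ and viewed, at most 10 in all, crops included, and the job is handed in when it is done.

Besides the shell and the picture viewer there is one more tool, called after "Call:" as name(argument=value, ...) on one line, values as JSON. drive_tool: Moves the arm, as the interface text tells. Its arguments: {"type":"object","properties":{"deltas":{"type":"array"},"gripper":{"type":"number"},"squeeze":{"type":"number"}},"required":["deltas"]}

```bash
ls; mkdir -p pics; python3 - <<'E'
from rig import sensors, eyes, ticket, robot
import cv2
o=sensors.get_obs(); print(o, robot.tip_reach)
for n in("scene","top"):
    c=eyes.camera(n); cv2.imwrite(f"pics/{n}0.png",c["img"][:,:,::-1]); print(n,{k:v for k,v in c.items() if k!="img"})
E
```

```text
pics
{'time': 0.0, 'q': array([-1.30147389e+00,  5.28445783e-01,  1.43389014e+00, -5.93555918e-06,
        1.18137982e+00, -1.78523593e-01]), 'joint_velocities': array([ 5.38089955e-04,  6.56337651e-04,  6.39252772e-04, -1.09816302e-03,
        7.48230246e-04, -2.75833304e-06]), 'joint_torque': array([ 2.09581672e-04, -4.40043962e+01, -1.76595336e+01,  6.32259599e-02,
        5.82860189e-02, -1.76522444e-04]), 'position': array([ 0.27046984, -0.56269643,  0.24358797]), 'tool_rot': array([ 9.75033024e-01,  2.22057369e-01, -5.09183176e-05, -1.06032192e-03]), 'ft_force': array([ 0.34824377, -1.60236739,  0.0125665 ]), 'moment': array([-0.03741495, -0.00319494, -0.01110807]), 'grip_force': 0.0, 'grip_width': 0.08721568863947853} 0.022
scene {'fov_y': 46.090035787579396, 'cx': 320.31634444339716, 'cy': 191.99396923487905, 'xyz': array([1.0618426 , 0.43650013, 1.03086841]), 'attitude': array([0.1407002 , 0.30715747, 0.86582265, 0.36906487])}
top {'fov_y': 56.06227791394381, 'cx': 319.0604797932949, 'cy': 197.41202445855163, 'xyz': array([ 0.40050502, -0.06048915,  0.91346959]), 'attitude': array([-0.07341643,  0.05154548,  0.70584613, -0.70266232])}
```

View pics/scene0.png

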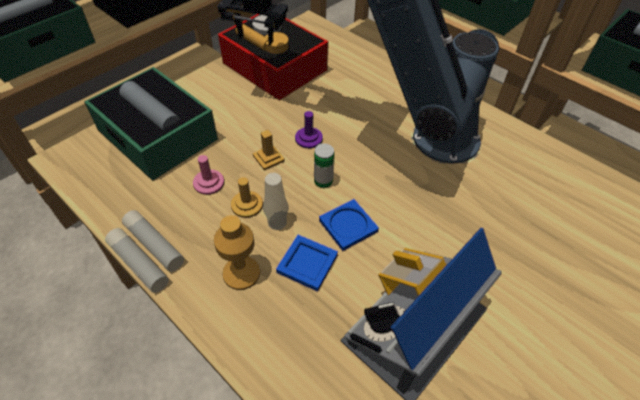

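View pics/top0.png

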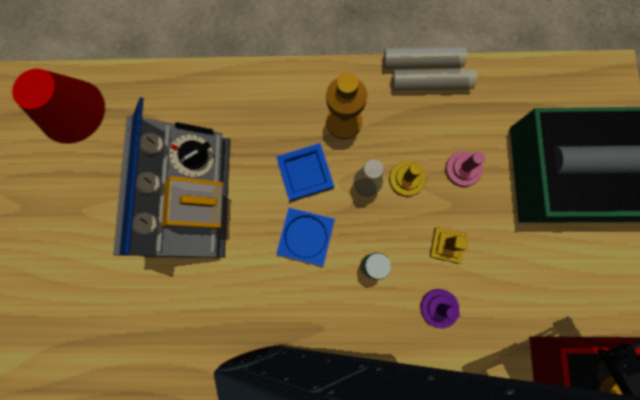

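The top view shows the round brass foot at (408,178) and the square one at (450,245). The pink (465,168) and purple (440,308) feet are look-alikes. The square nest is at (305,172), the round nest at (306,237), the knob at (192,155) and the hood at (195,202). I'll confirm these in an enlarged crop.

```bash
cat > h.py <<'E'
import numpy as np, cv2
from scipy.spatial.transform import Rotation as R
from rig import sensors, eyes, ticket, robot
def f(c): return 200/np.tan(np.radians(c["fov_y"])/2)
def ray(c,u,v):
    d=np.array([(u-c["cx"])/f(c),-(v-c["cy"])/f(c),-1]); return R.from_quat(c["attitude"]).apply(d)
def onz(c,u,v,z):
    d=ray(c,u,v); return c["xyz"]+d*(z-c["xyz"][2])/d[2]
def proj(c,P):
    p=R.from_quat(c["attitude"]).inv().apply(np.atleast_2d(P)-c["xyz"]); 
    return np.c_[c["cx"]+f(c)*p[:,0]/-p[:,2], c["cy"]+f(c)*p[:,1]/p[:,2]]
def tri(c1,p1,c2,p2):
    a,b=ray(c1,*p1),ray(c2,*p2); A=np.c_[a,-b]; s=np.linalg.lstsq(A,c2["xyz"]-c1["xyz"],rcond=None)[0]
    x,y=c1["xyz"]+a*s[0],c2["xyz"]+b*s[1]; return (x+y)/2,np.linalg.norm(x-y)
E
python3 - <<'E'
from h import *
t=cv2.imread("pics/top0.png"); cv2.imwrite("pics/tc.png",cv2.resize(t[100:330,260:490],(600,600),interpolation=cv2.INTER_CUBIC))
s=cv2.imread("pics/scene0.png")
k=np.zeros((560,800,3),np.uint8)
a=cv2.resize(t[90:270,100:240],(400,514),interpolation=cv2.INTER_CUBIC); b=cv2.resize(s[225:400,335:505],(400,412),interpolation=cv2.INTER_CUBIC)
k[:514,:400]=a;k[:412,400:]=b; cv2.imwrite("pics/kc.png",k)
E
```

```text
(no output)
```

View pics/tc.png

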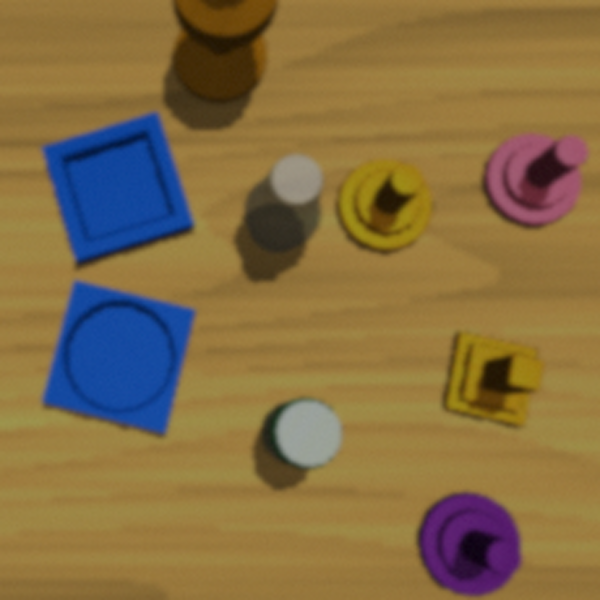

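View pics/kc.png

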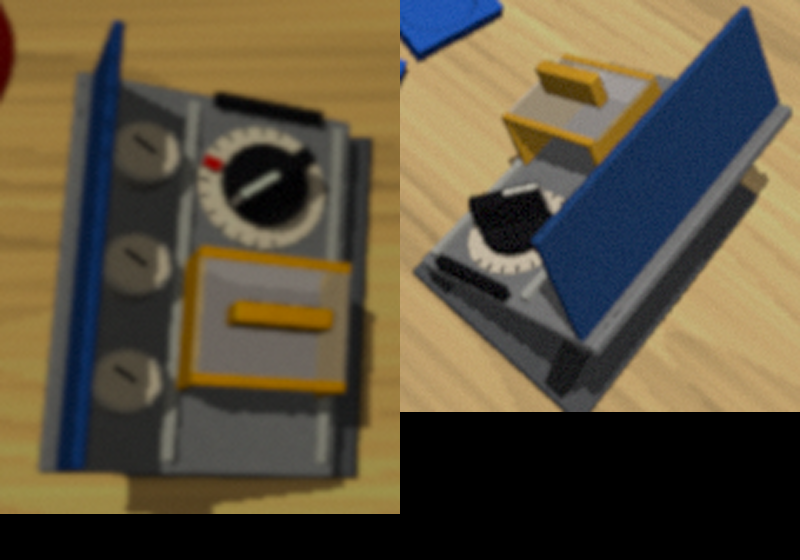

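Confirmed: brass round foot at crop (385,205), brass square foot at (495,378), lamp and chimney near the round foot. The pointer line points upslope toward -x; the red mark is at crop (212,162), so the turn is clockwise. Next I'll fit poses by silhouette.

```bash
cat > fit.py <<'E'
from h import *
from scipy.optimize import minimize
a=np.linspace(0,2*np.pi,48,endpoint=False); ci=np.c_[np.cos(a),np.sin(a)]; sq=np.array([[1,1],[-1,1],[-1,-1],[1,-1.]])
def pr(sh,r,z0,z1): return np.vstack([np.c_[sh*r,np.full(len(sh),z)] for z in(z0,z1)])
M={"round":[pr(ci,.044,0,.014),pr(ci,.030,.014,.026),pr(ci,.014,.026,.105)],
"square":[pr(sq,.036,0,.014),pr(sq,.026,.014,.026),pr(sq,.013,.026,.105)],
"block":[pr(sq,.0575,0,.022)],"can":[pr(ci,.028,0,.13)]}
def sil(c,parts,x,y,w,z=0):
    m=np.zeros((400,640),np.uint8); S=16
    Rz=R.from_euler("z",w)
    for P in parts:
        uv=proj(c,Rz.apply(P)+[x,y,z]); hull=cv2.convexHull(uv.astype(np.float32))[:,0]
        big=np.round(hull*S).astype(np.int32); cv2.fillConvexPoly(m,big,255,cv2.LINE_AA,4)
    return m/255.
def fit(cms,parts,p0,z=0):
    def cost(p): return sum(((sil(c,parts,*p,z)-m)**2).sum() for c,m in cms)
    best=None
    p0=np.array(p0); s=np.vstack([p0,p0+[.012,0,0],p0+[0,.012,0],p0+[0,0,.3]])
    for _ in range(2):
        r=minimize(cost,p0,method="Nelder-Mead",options=dict(initial_simplex=s,xatol=1e-5,fatol=.01)); p0=r.x; s=np.vstack([p0,p0+[.004,0,0],p0+[0,-.004,0],p0+[0,0,.1]])
    return r.x,r.fun
def blue(img): h=cv2.cvtColor(img,cv2.COLOR_RGB2HSV); return ((abs(h[...,0].astype(int)-110)<14)&(h[...,1]>150)&(h[...,2]>35))
def brass(img):
    i=img.astype(float)+1; return (i[...,2]/i[...,0]<.30)
def pick(m,u,v,rad=45):
    w=np.zeros(m.shape); v0,u0=max(0,int(v)-rad),max(0,int(u)-rad); w[v0:int(v)+rad,u0:int(u)+rad]=m[v0:int(v)+rad,u0:int(u)+rad]
    n,l,st,ce=cv2.connectedComponentsWithStats(w.astype(np.uint8)); k=1+np.argmax(st[1:,4]); return (l==k).astype(float)
E
python3 - <<'E'
from fit import *
C={}
for n in("scene","top"): C[n]=eyes.camera(n)
bl={n:blue(C[n]["img"]) for n in C}; br={n:brass(C[n]["img"]) for n in C}
J={"nest_sq":("block",bl,(308,262),(305,172),.022),"nest_rd":("block",bl,(349,224),(306,237),.022),
"foot_rd":("round",br,(246,197),(408,178),.014),"foot_sq":("square",br,(268,152),(450,245),.014)}
for k,(mo,ms,ps,pt,z) in J.items():
    g=onz(C["top"],*pt,z); w={"nest_sq":.25,"nest_rd":-.25}.get(k,-.2)
    mt,msn=pick(ms["top"],*pt,32),pick(ms["scene"],*ps,42)
    for lab,cm in(("top",[(C["top"],mt)]),("scene",[(C["scene"],msn)]),("both",[(C["top"],mt),(C["scene"],msn)])):
        p,e=fit(cm,M[mo],[g[0],g[1],w]); print(k,lab,p.round(4),round(e,1),[int(m.sum()) for _,m in cm])
c=C["top"]
q=lambda u,v,z:onz(c,260+u/2.609,100+v/2.609,z).round(3)
print("can top",q(308,432,.13),"chim top",q(297,178,.18),"lamp top",onz(c,347,85,.215).round(3))
E
```

```text
nest_sq top [0.6284 0.0034 0.3143] 233.9 [2073]
nest_sq scene [0.6241 0.0009 0.3025] 265.6 [1918]
nest_sq both [0.626  0.0024 0.3306] 512.7 [2073, 1918]
nest_rd top [ 0.4689  0.0011 -0.2395] 231.1 [2213]
nest_rd scene [ 0.4643 -0.0035 -0.2303] 275.9 [1599]
nest_rd both [ 0.4669  0.0008 -0.2516] 528.0 [2213, 1599]
foot_rd top [ 0.6087 -0.2482 -0.2315] 81.9 [1025]
foot_rd scene [-0.1849 -1.2059 25.1919] 18.0 [18]
foot_rd both [ 0.6089 -0.249   0.0579] 993.2 [1025, 18]
foot_sq top [ 0.4466 -0.3364 -0.2594] 95.0 [1016]
foot_sq scene [ 0.3901 -0.3656 -0.6753] 668.7 [12]
foot_sq both [ 0.4463 -0.3364 -0.3063] 845.9 [1016, 12]
can top [ 0.398 -0.157  0.13 ] chim top [ 0.59  -0.148  0.18 ] lamp top [ 0.753 -0.095  0.215]
```

```bash
cat > st.py <<'E'
from fit import *
from scipy.optimize import least_squares
n=np.array([0,-np.sin(.6),np.cos(.6)]); up=np.array([0,np.cos(.6),np.sin(.6)]); O=np.array([0,0,.085])
def pan(x,s,h): return O+np.array([x,0,0])+s*up+h*n   # x along, s upslope, h out of the face
def stw(p,P): return R.from_euler("z",p[2]).apply(P)+[p[0],p[1],0]
E
python3 - <<'E'
from st import *
C={n:eyes.camera(n) for n in("scene","top")}
print(C["scene"]["img"][[204,150,195,165],[247,267,240,240]].tolist())
bl={n:blue(C[n]["img"]) for n in C}; br={"top":brass(C["top"]["img"])}
i=C["scene"]["img"].astype(float)+1; br["scene"]=i[...,2]/i[...,0]<.42
J={"nest_sq":("block",bl,(308,262),(305,172),.022),"nest_rd":("block",bl,(349,224),(306,237),.022),
"foot_rd":("round",br,(246,197),(408,178),.014),"foot_sq":("square",br,(268,152),(450,245),.014)}
for k,(mo,ms,ps,pt,z) in J.items():
    g=onz(C["top"],*pt,z); w={"nest_sq":.25,"nest_rd":-.25}.get(k,-.2)
    r=1.3 if "nest" in k else 1
    mt,msn=pick(ms["top"],*pt,int(34*r)),pick(ms["scene"],*ps,int(28 if r==1 else 55))
    if r>1:
        for m in(mt,msn):
            h=cv2.findContours(m.astype(np.uint8),cv2.RETR_EXTERNAL,cv2.CHAIN_APPROX_NONE)[0]; cv2.drawContours(m,h,-1,1.,-1)
    for lab,cm in(("top",[(C["top"],mt)]),("scene",[(C["scene"],msn)]),("both",[(C["top"],mt),(C["scene"],msn)])):
        p,e=fit(cm,M[mo],[g[0],g[1],w]); print(k,lab,p.round(4),round(e,1),[int(m.sum()) for _,m in cm])
# station
T=lambda u,v:("top",100+u/2.857,90+v/2.857)
S=lambda u,v:("scene",335+(u-400)/2.353,225+v/2.353)
obs=[(T(40,472),pan(-.15,.14,0)),(T(80,73),pan(.15,.14,0)),(T(347,122),pan(.15,-.07,0)),(S(790,108),pan(-.15,.14,0))]
hand=[(T(232,302),(.008,.035)),(T(332,311),(.008,-.035)),(T(332,330),(-.008,-.035)),(T(229,325),(-.008,.035)),(S(540,62),(.008,-.035)),(S(606,84),(.008,.035))]
red=T(212,162)
pt=[T(238,203)]
def res(p):
    r=[]
    for (cn,u,v),P in obs: r+=list(proj(C[cn],stw(p,P))[0]-[u,v])
    for (cn,u,v),(dx,s) in hand: r+=list(proj(C[cn],stw(p,pan(p[3]+dx,s,.095)))[0]-[u,v])
    return np.array(r)
g=onz(C["top"],192,155,.1)
s=least_squares(res,[g[0]-.08,g[1],0,-.07],loss="soft_l1"); print(s.x.round(4),res(s.x).round(1).tolist())
p=s.x; print("knob face proj", proj(C["top"],stw(p,pan(.08,0,.0))),proj(C["top"],stw(p,pan(.08,0,.047))),proj(C["scene"],stw(p,pan(.08,0,.047))))
def onpan(cn,u,v,h):
    c=C[cn]; d=ray(c,u,v); nn=R.from_euler("z",p[2]).apply(n); P0=stw(p,pan(.08,0,h)); X=c["xyz"]+d*((P0-c["xyz"])@nn)/(d@nn)
    L=R.from_euler("z",-p[2]).apply(X-[p[0],p[1],0])-pan(.08,0,h); return L[0],L@up
for lab,q,h in(("red",red,.004),("red h10",red,.01),("line tip",T(238,203),.047),("line in",T(278,175),.047),("barfar",T(314,153),.047)):
    x,s_=onpan(*q,h); print(lab,round(x,4),round(s_,4),"ang",round(np.arctan2(x,s_),3))
E
```

```text
[[187, 143, 65], [64, 49, 20], [125, 94, 41], [176, 147, 101]]
nest_sq top [0.6284 0.0034 0.3143] 232.9 [2074]
nest_sq scene [6.255e-01 5.000e-04 3.842e-01] 269.8 [1915]
nest_sq both [0.626  0.0024 0.3306] 514.7 [2074, 1915]
nest_rd top [ 0.4689  0.0011 -0.2395] 230.1 [2214]
nest_rd scene [ 0.4628 -0.0034 -0.2575] 271.4 [1599]
nest_rd both [ 0.4669  0.0008 -0.2516] 527.0 [2214, 1599]
foot_rd top [ 0.6095 -0.2477 -0.2342] 83.5 [1026]
foot_rd scene [ 0.6076 -0.2497  0.1102] 177.7 [748]
foot_rd both [ 0.6089 -0.2493  0.1873] 261.9 [1026, 748]
foot_sq top [ 0.447  -0.3367 -0.2411] 96.7 [1016]
foot_sq scene [ 0.4469 -0.3374 -0.5134] 177.1 [574]
foot_sq both [ 0.4464 -0.3363 -0.2989] 284.7 [1016, 574]
[ 0.5693  0.2621 -0.0045 -0.0407] [-1.8, 0.0, -1.9, -1.6, 0.4, -0.3, 1.3, -1.1, 0.2, 0.1, -0.2, 0.3, -0.6, 1.2, 0.8, -0.0, -1.8, 1.6, -5.6, -1.4]
knob face proj [[190.77477577 155.56421194]] [[196.20675874 150.47404693]] [[379.09342737 307.15342869]]
red 0.0135 0.0384 ang 0.339
red h10 0.0117 0.0395 ang 0.288
line tip -0.0281 0.0258 ang -0.829
line in -0.0014 -0.0025 ang -2.635
barfar 0.0212 -0.0292 ang 2.514
```

```bash
python3 - <<'E'
from st import *
C={n:eyes.camera(n) for n in("scene","top")}
J={"nest_sq":((308,262),(305,172),.32),"nest_rd":((349,224),(306,237),-.24)}
for k,(ps,pt,w) in J.items():
    g=onz(C["top"],*pt,.022); cm=[]
    for n,q,r in(("top",pt,45),("scene",ps,55)):
        i=C[n]["img"].astype(int); m=(i[...,2]>i[...,0]*1.15+4); m=pick(m,*q,r)
        h=cv2.findContours(m.astype(np.uint8),cv2.RETR_EXTERNAL,cv2.CHAIN_APPROX_NONE)[0]; m=m.copy(); mm=np.zeros((400,640),np.uint8); cv2.drawContours(mm,h,-1,1,-1)
        cm.append((C[n],mm.astype(float)))
    for lab,c in(("top",cm[:1]),("scene",cm[1:]),("both",cm)):
        p,e=fit(c,M["block"],[g[0],g[1],w]); print(k,lab,p.round(4),round(e,1),[(int(m.sum()),int(sil(cc,M["block"],*p).sum())) for cc,m in c])
    # pocket: dark ring around the floor; use top-surface corners from a min-area quad
    for cc,m in cm: print(cv2.minAreaRect(np.argwhere(m>0)[:,::-1].astype(np.float32)))
E
```

```text
nest_sq top [0.6279 0.0031 0.2985] 101.9 [(2211, 2350)]
nest_sq scene [0.6253 0.0012 0.3134] 161.1 [(2028, 2224)]
nest_sq both [0.6272 0.0026 0.307 ] 274.4 [(2211, 2351), (2028, 2231)]
((304.5498046875, 171.3594207763672), (47.06779861450195, 47.36606979370117), 72.6459732055664)
((306.4000244140625, 261.2000427246094), (48.29906463623047, 45.615787506103516), 26.56505012512207)
nest_rd top [ 4.674e-01  4.000e-04 -2.472e-01] 82.7 [(2375, 2495)]
nest_rd scene [ 0.4654 -0.0012 -0.2661] 168.1 [(1711, 1908)]
nest_rd both [ 4.672e-01  2.000e-04 -2.514e-01] 260.1 [(2375, 2492), (1711, 1918)]
((305.1470947265625, 236.41180419921875), (48.50712203979492, 49.23472595214844), 14.03624439239502)
((348.3769226074219, 223.2846221923828), (41.79970169067383, 47.009159088134766), 60.2551155090332)
```

```bash
cat > plan.py <<'E'
from h import *
def down(w): # fingers close along world angle w
    y=np.array([np.cos(w),np.sin(w),0]); z=np.array([0,0,-1.]); return R.from_matrix(np.c_[np.cross(y,z),y,z])
def plan(wps):
    """wps: list of (pos, Rot, nrows); prints rows in tool axes"""
    o=sensors.get_obs(); p,r=o["position"],R.from_quat(o["tool_rot"])
    print("t",round(o["time"],2),p.round(4),o["grip_width"].round(4),o["ft_force"].round(1))
    for P,Q,n in wps:
        P=np.array(P); d=(r.inv()*Q).as_rotvec(); rows=[]
        for i in range(n):
            s=r.inv().apply((P-p)/(n-i)); dr=(r.inv()*Q).as_rotvec()/(n-i)
            row=np.r_[s.round().astype(float) if 0 else (s*1000).round(),dr.round(2)]; rows.append(row)
            p=p+r.apply(row[:3]/1000); r=r*R.from_rotvec(row[3:])
        print(str([[float(f"{v:g}") for v in x] for x in rows]).replace(".0,",",").replace("-0,","0,").replace(".0]","]"))
        print("  end",p.round(4),(Q.inv()*r).as_rotvec().round(3))
E
python3 - <<'E'
from plan import *
plan([((.44,-.40,.25),down(-.5),7),((.609,-.249,.25),down(0),8)])
E
```

```text
Traceback (most recent call last):
  File "plan.py", line 7, in plan
    print("t",round(o["time"],2),p.round(4),o["grip_width"].round(4),o["ft_force"].round(1))
                                            ^^^^^^^^^^^^^^^^^^^^^
AttributeError: 'float' object has no attribute 'round'
```

```bash
sed -i 's/o\["grip_width"\].round(4)/round(o["grip_width"],4)/' plan.py
python3 - <<'E'
from plan import *
plan([((.44,-.40,.25),down(-.5),7),((.609,-.249,.25),down(0),8)])
E
```

```text
t 0.4 [ 0.2706 -0.5632  0.2444] 0.087 [-0.1  0.1  0.2]
[[32, -11, -1, 0, 0, -0.09], [33, -8, -1, 0, 0, -0.09], [33, -5, -1, 0, 0, -0.09], [33, -1, -1, 0, 0, -0.09], [34, 2, -1, 0, 0, -0.09], [33, 4, 0, 0, 0, -0.09], [33, 8, -1, 0, 0, -0.08]]
  end [ 0.4404 -0.4002  0.2504] [0.    0.    0.003]
[[27, 9, 0, 0, 0, -0.06], [26, 11, 0, 0, 0, -0.06], [25, 13, 0, 0, 0, -0.06], [25, 14, 0, 0, 0, -0.06], [24, 15, 0, 0, 0, -0.07], [22, 17, 0, 0, 0, -0.06], [22, 18, 0, 0, 0, -0.07], [20, 20, 0, 0, 0, -0.06]]
  end [ 0.6086 -0.2487  0.2505] [0.    0.    0.003]
```

Call:
drive_tool(deltas=[[[32,-11,-1,0,0,-0.09],[33,-8,-1,0,0,-0.09],[33,-5,-1,0,0,-0.09],[33,-1,-1,0,0,-0.09],[34,2,-1,0,0,-0.09],[33,4,0,0,0,-0.09],[33,8,-1,0,0,-0.08]]], gripper=100, squeeze=25)

```text
time: 0.98
position: [0.4412, -0.3989, 0.2506]
tool_rot: [0.86, 0.511, -0.0, -0.0]
ft_force: [-0.5, -0.1, 0.5]
grip_width: 0.0872
grip_force: 0.0
```

Call:
drive_tool(deltas=[[[27,9,0,0,0,-0.06],[26,11,0,0,0,-0.06],[25,13,0,0,0,-0.06],[25,14,0,0,0,-0.06],[24,15,0,0,0,-0.07],[22,17,0,0,0,-0.06],[22,18,0,0,0,-0.07],[20,20,0,0,0,-0.06]]])

```text
time: 1.65
position: [0.6095, -0.2477, 0.2506]
tool_rot: [0.707, 0.707, -0.0, -0.0]
ft_force: [0.2, -0.9, -0.2]
grip_width: 0.0869
grip_force: 0.0
```

```bash
python3 - <<'E'
from plan import *
plan([((.609,-.249,.085),down(0),7)])
E
```

```text
t 1.65 [ 0.6095 -0.2477  0.2506] 0.0869 [ 0.2 -0.9 -0.2]
[[0, 0, 24, 0, 0, 0], [0, 0, 24, 0, 0, 0], [0, 0, 24, 0, 0, 0], [0, 0, 23, 0, 0, 0], [0, 0, 24, 0, 0, 0], [-1, 0, 23, 0, 0, 0], [0, 0, 24, 0, 0, 0]]
  end [ 0.6095 -0.2487  0.0846] [ 0.  0. -0.]
```

Call:
drive_tool(deltas=[[[0,0,24,0,0,0],[0,0,24,0,0,0],[0,0,24,0,0,0],[0,0,24,0,0,0],[0,0,24,0,0,0],[-1,0,24,0,0,0],[0,0,22,0,0,0],[0,0,0,0,0,0]]])

```text
time: 2.32
position: [0.6057, -0.2482, 0.0798]
tool_rot: [0.708, 0.706, -0.001, -0.005]
ft_force: [0.8, 0.6, 0.3]
grip_width: 0.0872
grip_force: 0.0
```

Call:
drive_tool(deltas=[[[0,0,0,0,0,0],[0,0,0,0,0,0],[0,0,0,0,0,0],[0,0,0,0,0,0],[0,0,0,0,0,0],[0,0,0,0,0,0],[0,0,0,0,0,0],[0,0,0,0,0,0]]], gripper=0)

```text
time: 2.98
position: [0.6087, -0.2499, 0.0849]
tool_rot: [0.708, 0.706, 0.0, 0.0]
ft_force: [-0.5, 0.3, -0.9]
grip_width: 0.0416
grip_force: 0.0
```

```bash
python3 - <<'E'
from plan import *
plan([((.609,-.249,.315),down(0),8),((.467,0,.315),down(0),8),((.467,0,.11),down(0),8)])
E
```

```text
t 2.98 [ 0.6087 -0.2499  0.0849] 0.0416 [-0.5  0.3 -0.9]
[[0, 0, -29, 0, 0, -0], [0, 0, -29, 0, 0, -0], [0, 0, -29, 0, 0, -0], [0, 0, -29, 0, 0, -0], [0, 0, -29, 0, 0, -0], [0, 0, -28, 0, 0, -0], [0, 0, -29, 0, 0, -0], [1, 0, -28, 0, 0, -0]]
  end [ 0.6086 -0.2488  0.3149] [-0.    -0.     0.003]
[[31, -18, 0, 0, 0, -0], [31, -18, 0, 0, 0, -0], [31, -18, 0, 0, 0, -0], [31, -18, 0, 0, 0, -0], [31, -18, 0, 0, 0, -0], [31, -17, 0, 0, 0, -0], [31, -18, 0, 0, 0, -0], [31, -17, 0, 0, 0, -0]]
  end [ 4.674e-01 -4.000e-04  3.148e-01] [-0.    -0.     0.003]
[[0, 0, 26, 0, 0, -0], [0, 0, 26, 0, 0, -0], [0, 0, 25, 0, 0, -0], [0, 0, 26, 0, 0, -0], [0, 0, 25, 0, 0, -0], [0, 0, 26, 0, 0, -0], [0, 0, 25, 0, 0, -0], [0, 0, 26, 0, 0, -0]]
  end [ 0.4674 -0.0005  0.1098] [-0.    -0.     0.003]
```

Call:
drive_tool(deltas=[[[0,0,0,0,0,0],[0,0,0,0,0,0],[0,0,0,0,0,0],[0,0,0,0,0,0],[0,0,0,0,0,0]]])

```text
time: 3.4
position: [0.609, -0.25, 0.0845]
tool_rot: [0.708, 0.706, 0.0, 0.0]
ft_force: [1.2, -0.1, -0.5]
grip_width: 0.0277
grip_force: 25.0
```

Call:
drive_tool(deltas=[[[0,0,-8,0,0,0],[0,0,-12,0,0,0],[0,0,-12,0,0,0],[0,0,0,0,0,0]]])

```text
time: 3.73
position: [0.6101, -0.2507, 0.1197]
tool_rot: [0.708, 0.706, 0.001, 0.003]
ft_force: [0.5, -1.4, -4.5]
grip_width: 0.0276
grip_force: 25.0
```

Call:
drive_tool(deltas=[[[0,0,-20,0,0,0],[0,0,-27,0,0,0],[0,0,-27,0,0,0],[0,0,-27,0,0,0],[0,0,-27,0,0,0],[0,0,-27,0,0,0],[0,0,-27,0,0,0],[0,0,-18,0,0,0]]])

```text
time: 4.4
position: [0.6089, -0.2501, 0.32]
tool_rot: [0.708, 0.706, 0.0, 0.002]
ft_force: [1.2, -0.1, -4.7]
grip_width: 0.0275
grip_force: 25.0
```

Call:
drive_tool(deltas=[[[26,-14,0,0,0,0],[33,-19,0,0,0,0],[33,-19,0,0,0,0],[33,-19,0,0,0,0],[33,-19,0,0,0,0],[33,-19,0,0,0,0],[33,-19,0,0,0,0],[26,-14,0,0,0,0]]])

```text
time: 5.07
position: [0.4642, 0.0031, 0.3167]
tool_rot: [0.708, 0.706, -0.0, -0.001]
ft_force: [0.6, 0.5, -4.3]
grip_width: 0.0273
grip_force: 25.0
```

Call:
drive_tool(deltas=[[[0,0,20,0,0,0],[0,0,28,0,0,0],[0,0,28,0,0,0],[0,0,28,0,0,0],[0,0,28,0,0,0],[0,0,20,0,0,0],[0,0,15,0,0,0],[0,0,0,0,0,0]]])

```text
time: 5.73
position: [0.4654, 0.0009, 0.1475]
tool_rot: [0.708, 0.706, -0.002, -0.002]
ft_force: [-1.2, 1.6, -4.7]
grip_width: 0.0271
grip_force: 25.0
```

```bash
python3 - <<'E'
from plan import *
plan([((.467,0,.115),down(0),2)])
a=eyes.camera("top")["img"][180:280,250:370,::-1]; b=eyes.camera("scene")["img"][150:270,270:430,::-1]
k=np.zeros((600,800,3),np.uint8); k[:333,:400]=cv2.resize(a,(400,333),interpolation=2); k[:300,400:]=cv2.resize(b,(400,300),interpolation=2)
cv2.imwrite("pics/r1.png",k[:340])
E
```

```text
t 5.73 [0.4654 0.0009 0.1475] 0.0271 [-1.2  1.6 -4.7]
[[0, 1, 16, 0, 0, -0], [-1, 1, 16, -0.01, 0, -0]]
  end [ 0.4672 -0.      0.1155] [-0.004  0.001  0.003]
```

View pics/r1.png

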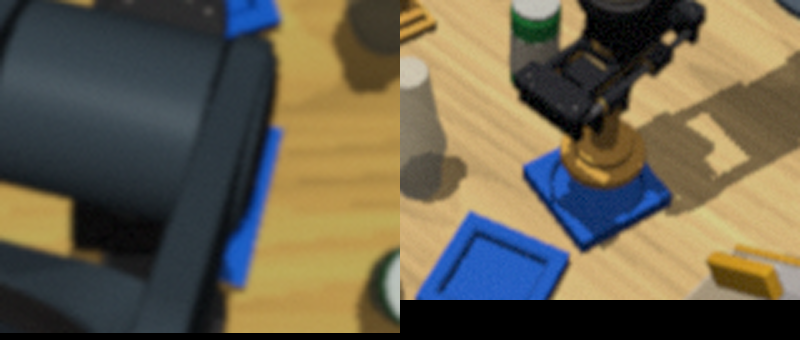

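The scene view (right) shows the foot at crop (603,155) centred over the round pocket, a few cm up, and held upright. Lowering gently.

Call:
drive_tool(deltas=[[[0,1,12,0,0,0],[0,0,12,0,0,0],[0,0,10,0,0,0],[0,0,6,0,0,0],[0,0,3,0,0,0],[0,0,3,0,0,0],[0,0,3,0,0,0],[0,0,0,0,0,0]]])

```text
time: 6.5
position: [0.4686, 0.0005, 0.1007]
tool_rot: [0.708, 0.706, 0.0, 0.0]
ft_force: [0.1, -0.9, -4.6]
grip_width: 0.0276
grip_force: 25.0
```

```bash
python3 - <<'E'
from plan import *
plan([((.467,0,.093),down(0),2)])
E
```

```text
t 6.5 [0.4686 0.0005 0.1007] 0.0276 [ 0.1 -0.9 -4.6]
[[0, -1, 4, 0, 0, -0], [-1, -1, 4, 0, 0, -0]]
  end [ 0.4666 -0.0005  0.0927] [-0.001 -0.     0.003]
```

Call:
drive_tool(deltas=[[[0,-1,2,0,0,0],[0,0,2,0,0,0],[0,0,2,0,0,0],[0,0,1,0,0,0],[0,0,1,0,0,0],[0,0,0,0,0,0]]])

```text
time: 7.0
position: [0.4674, 0.0006, 0.0926]
tool_rot: [0.708, 0.706, 0.0, -0.0]
ft_force: [0.2, -0.4, -2.1]
grip_width: 0.0273
grip_force: 25.0
```

Floor contact is beginning. Press 1 mm more, then release.

Call:
drive_tool(deltas=[[[0,0,1,0,0,0],[0,0,0,0,0,0],[0,0,0,0,0,0]]])

```text
time: 7.25
position: [0.4674, 0.0009, 0.0925]
tool_rot: [0.708, 0.706, 0.0, 0.0]
ft_force: [-1.1, 2.7, 5.9]
grip_width: 0.0275
grip_force: 25.0
```

Call:
drive_tool(deltas=[[[0,0,0,0,0,0],[0,0,0,0,0,0],[0,0,0,0,0,0],[0,0,0,0,0,0],[0,0,0,0,0,0],[0,0,0,0,0,0],[0,0,0,0,0,0],[0,0,0,0,0,0]]], gripper=100)

```text
time: 7.92
position: [0.4674, 0.0005, 0.0915]
tool_rot: [0.708, 0.706, -0.0, -0.0]
ft_force: [-0.4, -0.3, 0.2]
grip_width: 0.0728
grip_force: 0.0
```

Call:
drive_tool(deltas=[[[0,0,-14,0,0,0],[0,0,-24,0,0,0],[0,0,-30,0,0,0],[0,0,-30,0,0,0],[0,0,-30,0,0,0],[0,0,-30,0,0,0]]])

```text
time: 8.42
position: [0.4669, 0.0007, 0.2509]
tool_rot: [0.708, 0.706, -0.0, -0.0]
ft_force: [0.7, -0.2, 0.8]
grip_width: 0.087
grip_force: 0.0
```

```bash
python3 - <<'E'
from plan import *
plan([((.447,-.337,.25),down(-.26),12),((.447,-.337,.085),down(-.26),7)])
E
```

```text
t 8.42 [0.4669 0.0007 0.2509] 0.087 [ 0.7 -0.2  0.8]
[[-28, -2, 0, 0, 0, 0.02], [-28, -1, 0, 0, 0, 0.02], [-28, 0, 0, 0, 0, 0.02], [-28, 0, 0, 0, 0, 0.02], [-28, 1, 0, 0, 0, 0.02], [-28, 1, 0, 0, 0, 0.02], [-28, 2, 0, 0, 0, 0.02], [-28, 2, 0, 0, 0, 0.02], [-28, 3, 0, 0, 0, 0.02], [-28, 4, 0, 0, 0, 0.03], [-28, 4, 0, 0, 0, 0.02], [-29, 5, 1, 0, 0, 0.03]]
  end [ 0.4469 -0.3371  0.2499] [ 0.    -0.     0.003]
[[0, 0, 24, 0, 0, -0], [0, 0, 23, 0, 0, -0], [0, 0, 24, 0, 0, -0], [0, 0, 23, 0, 0, -0], [0, 0, 24, 0, 0, -0], [0, 0, 23, 0, 0, -0], [0, 0, 24, 0, 0, -0]]
  end [ 0.4468 -0.3371  0.0849] [ 0.    -0.     0.003]
```

Call:
drive_tool(deltas=[[[-28,-2,0,0,0,0.02],[-28,-1,0,0,0,0.02],[-28,0,0,0,0,0.02],[-28,0,0,0,0,0.02],[-28,1,0,0,0,0.02],[-28,1,0,0,0,0.02]]])

```text
time: 8.92
position: [0.457, -0.1684, 0.2495]
tool_rot: [0.75, 0.662, 0.0, -0.0]
ft_force: [-0.3, 0.1, 1.0]
grip_width: 0.0867
grip_force: 0.0
```

Call:
drive_tool(deltas=[[[-28,2,0,0,0,0.02],[-28,2,0,0,0,0.02],[-28,3,0,0,0,0.02],[-28,4,0,0,0,0.03],[-28,4,0,0,0,0.02],[-29,5,1,0,0,0.03]]])

```text
time: 9.42
position: [0.447, -0.3383, 0.2485]
tool_rot: [0.794, 0.608, 0.0, -0.0]
ft_force: [-0.1, 0.2, 0.1]
grip_width: 0.0871
grip_force: 0.0
```

Call:
drive_tool(deltas=[[[0,0,23,0,0,0],[0,0,25,0,0,0],[0,0,25,0,0,0],[0,0,25,0,0,0],[0,0,25,0,0,0],[0,0,22,0,0,0],[0,0,20,0,0,0],[0,0,0,0,0,0]]])

```text
time: 10.08
position: [0.4453, -0.3351, 0.0798]
tool_rot: [0.794, 0.608, -0.0, -0.004]
ft_force: [0.5, 0.9, 0.4]
grip_width: 0.0872
grip_force: 0.0
```

Call:
drive_tool(deltas=[[[0,0,0,0,0,0],[0,0,0,0,0,0],[0,0,0,0,0,0],[0,0,0,0,0,0],[0,0,0,0,0,0],[0,0,0,0,0,0],[0,0,0,0,0,0],[0,0,0,0,0,0]]], gripper=0)

```text
time: 10.75
position: [0.4475, -0.3373, 0.0839]
tool_rot: [0.794, 0.608, 0.0, 0.0]
ft_force: [-0.6, -0.1, 0.5]
grip_width: 0.042
grip_force: 0.0
```

Call:
drive_tool(deltas=[[[0,0,0,0,0,0],[0,0,0,0,0,0],[0,0,0,0,0,0],[0,0,0,0,0,0],[0,0,0,0,0,0],[0,0,0,0,0,0]]])

```text
time: 11.25
position: [0.4471, -0.337, 0.0834]
tool_rot: [0.794, 0.608, -0.0, -0.0]
ft_force: [-1.3, 1.3, 0.4]
grip_width: 0.0256
grip_force: 24.8
```

Call:
drive_tool(deltas=[[[0,0,-8,0,0,0],[0,0,-12,0,0,0],[0,0,-12,0,0,0],[0,0,0,0,0,0]]])

```text
time: 11.58
position: [0.4485, -0.3383, 0.1175]
tool_rot: [0.794, 0.608, 0.0, 0.002]
ft_force: [1.0, -0.4, -3.4]
grip_width: 0.0256
grip_force: 24.8
```

```bash
python3 - <<'E'
from plan import *
plan([((.447,-.337,.318),down(-.26),7),((.627,.0025,.318),down(.30),14),((.627,.0025,.145),down(.30),7)])
C={n:eyes.camera(n) for n in("scene","top")}
a=C["top"]["img"][200:270,270:340,::-1]; b=C["scene"]["img"][190:260,315:385,::-1]
# z of round foot in scene
from fit import *
i=C["scene"]["img"].astype(float)+1; m=pick(i[...,2]/i[...,0]<.42,349,214,30)
for zz in(.008,):
    p,e=fit([(C["scene"],m)],M["round"],[.467,0,0],zz); print("rd scene",p.round(4),e,m.sum())
i=C["top"]["img"]; m=pick(brass(i),306,233,30); p,e=fit([(C["top"],m)],M["round"],[.467,0,0],.008); print("rd top",p.round(4),e,m.sum())
cv2.imwrite("pics/r2.png",cv2.resize(np.hstack([a,b]),(800,400),interpolation=2))
E
```

```text
t 11.58 [ 0.4485 -0.3383  0.1175] 0.0256 [ 1.  -0.4 -3.4]
[[0, 0, -29, 0, 0, -0], [0, 0, -29, 0, 0, -0], [0, 0, -29, 0, 0, -0], [0, 0, -28, 0, 0, -0], [0, 0, -29, 0, 0, -0], [0, -1, -28, 0, 0, -0], [0, 0, -29, 0, 0, -0]]
  end [ 0.447  -0.3374  0.3185] [-0.004 -0.002  0.003]
[[27, 6, 0, 0, 0, -0.04], [27, 7, 0, 0, 0, -0.04], [26, 8, 0, 0, 0, -0.04], [26, 9, 0, 0, 0, -0.04], [25, 10, 0, 0, 0, -0.04], [25, 11, 0, 0, 0, -0.04], [25, 12, 0, 0, 0, -0.04], [24, 13, 0, 0, 0, -0.04], [23, 15, 0, 0, 0, -0.04], [23, 15, 0, 0, 0, -0.04], [22, 16, 0, 0, 0, -0.04], [22, 17, 0, 0, 0, -0.04], [21, 18, 0, 0, 0, -0.04], [20, 19, 0, 0, 0, -0.04]]
  end [0.6265 0.0028 0.3179] [-0.002 -0.004  0.003]
[[0, 0, 25, 0, 0, -0], [0, 0, 25, 0, 0, -0], [0, 0, 25, 0, 0, -0], [0, 0, 24, 0, 0, -0], [0, 0, 25, 0, 0, -0], [0, 0, 24, 0, 0, -0], [0, 0, 25, 0, 0, -0]]
  end [0.627  0.0023 0.1449] [-0.002 -0.004  0.003]
rd scene [ 0.4622 -0.0042  0.2037] 223.36222991157248 758.0
rd top [ 4.667e-01 -2.000e-04  3.091e-01] 203.64529027297192 933.0Traceback (most recent call last):
  File "<stdin>", line 11, in <module>
    return _nx.concatenate(arrs, 0, dtype=dtype, casting=casting)
           ~~~~~~~~~~~~~~~^^^^^^^^^^^^^^^^^^^^^^^^^^^^^^^^^^^^^^^
ValueError: all the input arrays must have same number of dimensions, but the array at index 0 has 1 dimension(s) and the array at index 1 has 3 dimension(s)
```

The fit puts the round foot at (0.467, 0.000), seated in its nest. The square foot is held, so I'm carrying it over.

Call:
drive_tool(deltas=[[[0,0,-22,0,0,0],[0,0,-30,0,0,0],[0,0,-32,0,0,0],[0,0,-32,0,0,0],[0,0,-32,0,0,0],[0,0,-30,0,0,0],[0,0,-24,0,0,0]]])

```text
time: 12.27
position: [0.4473, -0.3371, 0.319]
tool_rot: [0.794, 0.608, 0.0, 0.0]
ft_force: [0.1, -0.8, -3.3]
grip_width: 0.026
grip_force: 24.8
```

Call:
drive_tool(deltas=[[[27,6,0,0,0,-0.04],[27,7,0,0,0,-0.04],[26,8,0,0,0,-0.04],[26,9,0,0,0,-0.04],[25,10,0,0,0,-0.04],[25,11,0,0,0,-0.04],[25,12,0,0,0,-0.04]]])

```text
time: 12.85
position: [0.5356, -0.165, 0.3161]
tool_rot: [0.7, 0.714, -0.0, -0.001]
ft_force: [-0.8, -0.2, -3.3]
grip_width: 0.026
grip_force: 25.0
```

Call:
drive_tool(deltas=[[[24,13,0,0,0,-0.04],[23,15,0,0,0,-0.04],[23,15,0,0,0,-0.04],[22,16,0,0,0,-0.04],[22,17,0,0,0,-0.04],[21,18,0,0,0,-0.04],[20,19,0,0,0,-0.04]]])

```text
time: 13.43
position: [0.6265, 0.0045, 0.3158]
tool_rot: [0.594, 0.805, -0.001, -0.002]
ft_force: [0.4, -0.8, -4.1]
grip_width: 0.0258
grip_force: 25.0
```

Call:
drive_tool(deltas=[[[0,0,20,0,0,0],[0,0,28,0,0,0],[0,0,28,0,0,0],[0,0,28,0,0,0],[0,0,28,0,0,0],[0,0,22,0,0,0],[0,0,16,0,0,0],[0,0,0,0,0,0]]])

```text
time: 14.1
position: [0.623, 0.0036, 0.142]
tool_rot: [0.595, 0.804, -0.003, -0.005]
ft_force: [-0.7, 0.3, -3.9]
grip_width: 0.0259
grip_force: 25.0
```

```bash
python3 - <<'E'
from plan import *
plan([((.627,.0025,.115),down(.30),3)])
a=eyes.camera("top")["img"][120:270,240:400,::-1]; b=eyes.camera("scene")["img"][180:300,260:420,::-1]
k=np.zeros((375,800,3),np.uint8); k[:375,:400]=cv2.resize(a,(400,375),interpolation=2); k[:300,400:]=cv2.resize(b,(400,300),interpolation=2)
cv2.imwrite("pics/r3.png",k)
E
```

```text
t 14.1 [0.623  0.0036 0.142 ] 0.0259 [-0.7  0.3 -3.9]
[[-1, 1, 9, 0, 0, -0], [-1, 1, 9, -0.01, 0, -0], [0, 2, 9, 0, -0.01, -0]]
  end [0.6272 0.0029 0.115 ] [ 0.    -0.005  0.003]
```

View pics/r3.png

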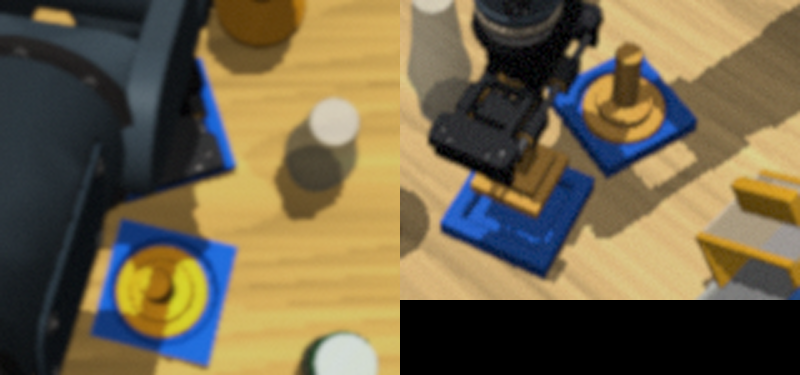

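The round foot sits centred in its nest at left crop (162,290). The square foot at right crop (515,185) hangs above its nest, with sides parallel to it. Lowering.

Call:
drive_tool(deltas=[[[0,0,12,0,0,0],[0,0,10,0,0,0],[0,0,8,0,0,0],[0,0,3,0,0,0],[0,0,0,0,0,0]]])

```text
time: 14.62
position: [0.6261, 0.0031, 0.1135]
tool_rot: [0.595, 0.804, -0.0, -0.001]
ft_force: [-0.3, -0.1, -3.6]
grip_width: 0.0261
grip_force: 25.0
```

```bash
python3 - <<'E'
from plan import *
plan([((.627,.0025,.0925),down(.30),4)])
E
```

```text
t 14.62 [0.6261 0.0031 0.1135] 0.0261 [-0.3 -0.1 -3.6]
[[0, 0, 5, 0, 0, -0], [0, 0, 5, 0, 0, -0], [0, 0, 5, 0, 0, -0], [-1, 1, 6, 0, 0, -0]]
  end [0.6273 0.0025 0.0925] [0.002 0.001 0.003]
```

Call:
drive_tool(deltas=[[[0,0,4,0,0,0],[0,0,4,0,0,0],[0,0,3,0,0,0],[0,0,3,0,0,0],[0,0,2,0,0,0],[0,0,2,0,0,0],[0,0,1,0,0,0],[0,0,0,0,0,0]]])

```text
time: 15.28
position: [0.6268, 0.003, 0.0953]
tool_rot: [0.595, 0.804, -0.0, -0.0]
ft_force: [0.1, 0.6, -2.8]
grip_width: 0.0262
grip_force: 25.0
```

Call:
drive_tool(deltas=[[[0,0,1,0,0,0],[0,0,1,0,0,0],[0,0,1,0,0,0],[0,0,0,0,0,0]]])

```text
time: 15.62
position: [0.6268, 0.003, 0.0924]
tool_rot: [0.595, 0.804, -0.0, -0.0]
ft_force: [-0.4, -0.6, -3.8]
grip_width: 0.0261
grip_force: 25.0
```

Call:
drive_tool(deltas=[[[0,0,1,0,0,0],[0,0,1,0,0,0],[0,0,0,0,0,0]]])

```text
time: 15.87
position: [0.6271, 0.0029, 0.0916]
tool_rot: [0.595, 0.804, 0.0, 0.0]
ft_force: [-2.0, 0.5, 3.2]
grip_width: 0.0259
grip_force: 25.0
```

Call:
drive_tool(deltas=[[[0,0,0,0,0,0],[0,0,0,0,0,0],[0,0,0,0,0,0],[0,0,0,0,0,0],[0,0,0,0,0,0],[0,0,0,0,0,0],[0,0,0,0,0,0],[0,0,0,0,0,0]]], gripper=100)

```text
time: 16.53
position: [0.6269, 0.003, 0.0905]
tool_rot: [0.595, 0.804, -0.0, -0.0]
ft_force: [0.3, -0.2, -0.0]
grip_width: 0.0713
grip_force: 0.0
```

Call:
drive_tool(deltas=[[[0,0,-14,0,0,0],[0,0,-28,0,0,0],[0,0,-36,0,0,0],[0,0,-40,0,0,0],[0,0,-40,0,0,0],[0,0,-30,0,0,0],[0,0,-12,0,0,0]]])

```text
time: 17.12
position: [0.6292, 0.0027, 0.2965]
tool_rot: [0.595, 0.804, 0.002, 0.004]
ft_force: [1.2, -0.8, 0.1]
grip_width: 0.087
grip_force: 0.0
```

```bash
cat > kn.py <<'E'
from st import *
from plan import *
ps=[.5693,.2621,-.0045]
def onpan(c,u,v,h):
    d=ray(c,u,v); nn=R.from_euler("z",ps[2]).apply(n); P0=stw(ps,pan(.08,0,h)); X=c["xyz"]+d*((P0-c["xyz"])@nn)/(d@nn)
    L=R.from_euler("z",-ps[2]).apply(X-[ps[0],ps[1],0])-pan(.08,0,h); return np.array([L[0],L@up])
def look(c,img):
    i=img.astype(float); u0,v0=proj(c,stw(ps,pan(.08,0,.03)))[0]
    vv,uu=np.mgrid[:400,:640]; d=np.hypot(uu-u0,vv-v0)
    red=(i[...,0]>2*i[...,1]+20)&(i[...,0]>2*i[...,2])&(d<28)
    w=np.argwhere(red); 
    if len(w): print("red",len(w),w.mean(0)[::-1],[round(float(np.arctan2(*onpan(c,*w.mean(0)[::-1],h))),3) for h in(0,.005,.01)],onpan(c,*w.mean(0)[::-1],.005))
    wh=i.min(2)
    P=np.array([onpan(c,u,v,.047) for v,u in np.ndindex(400,640) if d[v,u]<14]); W=np.array([wh[v,u] for v,u in np.ndindex(400,640) if d[v,u]<14])
    # bright line inside the black bar: best angle by mean brightness along the half bar
    uvs=lambda a:proj(c,np.array([stw(ps,pan(.08+r*np.sin(a),r*np.cos(a),.047)) for r in np.linspace(.006,.03,13)]))
    A=np.arange(-2.4,2.4,.01); s=[cv2.remap(wh.astype(np.float32),uvs(a)[:,0].astype(np.float32),uvs(a)[:,1].astype(np.float32),1).mean() for a in A]
    k=np.argmax(s); sel=np.array(s)>.7*max(s); print("line",A[k].round(3),A[sel].mean().round(3),A[sel].min(),A[sel].max(),max(s))
def tool(th,h,ang=0,x=.08,s=0):
    """TCP pose: closing line across the bar at knob angle th; grasp point h out of the face"""
    rz=R.from_euler("z",ps[2]); z=rz.apply(-n); y=rz.apply(np.array([np.cos(th),0,0])-np.sin(th)*up)
    return stw(ps,pan(x,s,h))-.003*z, R.from_matrix(np.c_[np.cross(y,z),y,z])
E
python3 - <<'E'
from kn import *
C={n:eyes.camera(n) for n in("scene","top")}
for nme in("top","scene"):
    print(nme); look(C[nme],cv2.imread(f"pics/{nme}0.png")[:,:,::-1])
p1,r1=tool(-.77,.14); print(p1,r1.as_matrix().round(2).tolist())
plan([((.635,.12,.29),down(.55),6),(p1,r1,9)])
E
```

```text
top
red 20 [174.3 146.8] [0.37, 0.327, 0.284] [0.01298708 0.03833927]
line -0.71 -0.705 -0.8600000000000327 -0.5500000000000393 109.51885
scene
line -0.86 -1.515 -2.4 -0.6300000000000376 138.89528
[0.64893584 0.18099695 0.20302299] [[-0.69, 0.72, 0.0], [0.6, 0.57, 0.56], [0.41, 0.39, -0.83]]
t 17.22 [0.6286 0.0028 0.2943] 0.0869 [-0.1  0.4  0.2]
[[18, 7, 1, 0, 0, -0.04], [18, 7, 1, 0, 0, -0.04], [18, 8, 1, 0, 0, -0.04], [18, 9, 0, 0, 0, -0.04], [17, 10, 1, 0, 0, -0.05], [16, 10, 0, 0.01, 0, -0.04]]
  end [0.6349 0.1196 0.2902] [ 0.004 -0.005  0.003]
[[5, 5, 10, -0.04, 0.05, -0.02], [4, 5, 10, -0.04, 0.05, -0.02], [4, 4, 10, -0.04, 0.05, -0.02], [3, 4, 11, -0.04, 0.06, -0.03], [3, 4, 11, -0.04, 0.05, -0.02], [2, 3, 11, -0.04, 0.06, -0.03], [1, 3, 12, -0.04, 0.05, -0.02], [0, 2, 12, -0.05, 0.05, -0.03], [0, 1, 12, -0.04, 0.06, -0.02]]
  end [0.6489 0.1807 0.2024] [0.002 0.    0.002]
```

Call:
drive_tool(deltas=[[[18,7,1,0,0,-0.04],[18,7,1,0,0,-0.04],[18,8,1,0,0,-0.04],[18,9,0,0,0,-0.04],[17,10,1,0,0,-0.05],[16,10,0,0.01,0,-0.04]]])

```text
time: 17.72
position: [0.6316, 0.1207, 0.2838]
tool_rot: [0.489, 0.872, -0.006, -0.005]
ft_force: [0.1, 0.2, -0.3]
grip_width: 0.087
grip_force: 0.0
```

Call:
drive_tool(deltas=[[[5,5,10,-0.04,0.05,-0.02],[4,5,10,-0.04,0.05,-0.02],[4,4,10,-0.04,0.05,-0.02],[3,4,11,-0.04,0.06,-0.03],[3,4,11,-0.04,0.05,-0.02],[2,3,11,-0.04,0.06,-0.03],[1,3,12,-0.04,0.05,-0.02]]])

```text
time: 18.3
position: [0.6431, 0.1681, 0.2165]
tool_rot: [0.407, 0.884, 0.207, -0.096]
ft_force: [0.7, -0.1, 0.3]
grip_width: 0.0871
grip_force: 0.0
```

Call:
drive_tool(deltas=[[[0,2,12,-0.05,0.05,-0.03],[0,1,12,-0.04,0.06,-0.02],[0,0,0,0,0,0],[0,0,0,0,0,0]]])

```text
time: 18.63
position: [0.6451, 0.1805, 0.1958]
tool_rot: [0.378, 0.878, 0.269, -0.121]
ft_force: [-0.5, 1.1, 0.7]
grip_width: 0.0866
grip_force: 0.0
```

```bash
python3 - <<'E'
from kn import *
print(sensors.get_obs()["q"].round(2))
p1,r1=tool(-.73,.11); p2,_=tool(-.73,.046)
plan([(p1,r1,3),(p2,r1,5)])
E
```

```text
[-0.14  0.67  1.45  0.64  1.2  -1.19]
t 18.63 [0.6451 0.1805 0.1958] 0.0866 [-0.5  1.1  0.7]
[[0, 2, 8, 0, 0, 0.01], [0, 2, 8, -0.01, 0, 0.01], [1, 2, 8, 0, -0.01, 0.01]]
  end [0.6487 0.198  0.1787] [ 0.    -0.002  0.002]
[[0, 0, 13, 0, 0, -0], [0, 0, 13, 0, 0, -0], [0, 0, 13, 0, 0, -0], [0, 0, 13, 0, 0, -0], [0, 0, 12, 0, 0, -0]]
  end [0.6489 0.2341 0.1258] [ 0.    -0.002  0.002]
```

Call:
drive_tool(deltas=[[[0,2,8,0,0,0.01],[0,2,8,-0.01,0,0.01],[1,2,8,0,-0.01,0.01],[0,0,13,0,0,0],[0,0,13,0,0,0],[0,0,13,0,0,0],[0,0,10,0,0,0],[0,0,0,0,0,0]]])

```text
time: 19.3
position: [0.6486, 0.2279, 0.1385]
tool_rot: [0.391, 0.872, 0.27, -0.119]
ft_force: [-1.0, -0.4, 0.4]
grip_width: 0.087
grip_force: 0.0
```

```bash
python3 - <<'E'
from kn import *
p2,r1=tool(-.73,.046)
plan([(p2,r1,2)])
a=eyes.camera("top")["img"][90:270,100:240,::-1]; b=eyes.camera("scene")["img"][225:400,335:505,::-1]
k=np.zeros((514,800,3),np.uint8); k[:514,:400]=cv2.resize(a,(400,514),interpolation=2); k[:412,400:]=cv2.resize(b,(400,412),interpolation=2)
cv2.imwrite("pics/k1.png",k)
E
```

```text
t 19.3 [0.6486 0.2279 0.1385] 0.087 [-1.  -0.4  0.4]
[[-1, -1, 7, 0, 0, 0], [-1, 0, 7, 0, 0, 0]]
  end [0.6492 0.2341 0.1257] [-0.    -0.001 -0.002]
```

View pics/k1.png

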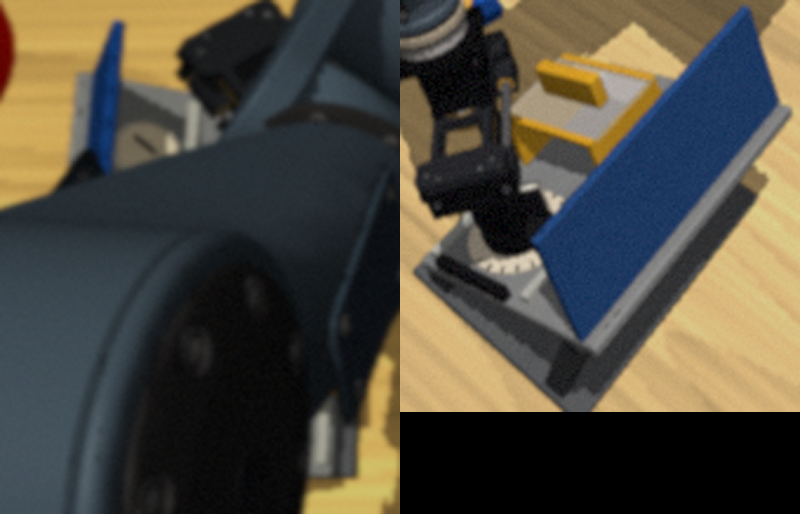

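The scene view shows the gripper straddling the knob's bar (crop ~(505,200)), with the hood and handle clear. Now down 14 mm and close.

Call:
drive_tool(deltas=[[[-1,-1,7,0,0,0],[0,0,6,0,0,0],[0,0,0,0,0,0],[0,0,0,0,0,0],[0,0,0,0,0,0],[0,0,0,0,0,0],[0,0,0,0,0,0],[0,0,0,0,0,0]]], gripper=0, squeeze=25)

```text
time: 20.07
position: [0.6507, 0.2323, 0.1299]
tool_rot: [0.391, 0.872, 0.271, -0.117]
ft_force: [-0.3, 0.6, 0.1]
grip_width: 0.0417
grip_force: 0.0
```

Call:
drive_tool(deltas=[[[0,0,0,0,0,0],[0,0,0,0,0,0],[0,0,0,0,0,0],[0,0,0,0,0,0],[0,0,0,0,0,0],[0,0,0,0,0,0],[0,0,0,0,0,0]]])

```text
time: 20.65
position: [0.6487, 0.2311, 0.1287]
tool_rot: [0.391, 0.872, 0.269, -0.118]
ft_force: [-3.2, -5.6, 0.7]
grip_width: 0.016
grip_force: 24.7
```

```bash
python3 - <<'E'
from kn import *
o=sensors.get_obs(); print(o["q"].round(2),o["ft_force"],o["moment"],o["grip_force"])
p2,r1=tool(-.73,.046)
plan([(p2,r1,1)])
E
```

```text
[-0.06  0.77  1.48  0.7   1.05 -1.2 ] [-3.24643293 -5.61663682  0.69898667] [-1.07241605  0.46896688  0.33247994] 24.67525541782379
t 20.65 [0.6487 0.2311 0.1287] 0.016 [-3.2 -5.6  0.7]
[[0, 1, 4, 0, 0, 0]]
  end [0.6494 0.2339 0.1257] [ 0.001 -0.004 -0.003]
```

Call:
drive_tool(deltas=[[[0,0,0,0,0,0.08],[0,0,0,0,0,0.1],[0,0,0,0,0,0.1],[0,0,0,0,0,0.1],[0,0,0,0,0,0.1],[0,0,0,0,0,0]]])

```text
time: 21.15
position: [0.649, 0.2312, 0.1287]
tool_rot: [0.588, 0.753, 0.233, -0.179]
ft_force: [-2.6, -4.3, 1.1]
grip_width: 0.0158
grip_force: 24.9
```

Call:
drive_tool(deltas=[[[0,0,0,0,0,0.1],[0,0,0,0,0,0.1],[0,0,0,0,0,0.1],[0,0,0,0,0,0.1],[0,0,0,0,0,0.1],[0,0,0,0,0,0.06],[0,0,0,0,0,0],[0,0,0,0,0,0]]])

```text
time: 21.82
position: [0.6494, 0.2312, 0.1287]
tool_rot: [0.773, 0.563, 0.175, -0.236]
ft_force: [-1.2, -6.4, 0.1]
grip_width: 0.016
grip_force: 24.9
```

```bash
python3 - <<'E'
from kn import *
o=sensors.get_obs(); print(o["q"].round(2),o["moment"])
y=R.from_quat(o["tool_rot"]).as_matrix()[:,1]; print("hand th",np.arctan2(-y@R.from_euler("z",ps[2]).apply(up),y@R.from_euler("z",ps[2]).apply([1,0,0])))
E
```

```text
[-0.06  0.77  1.48  0.7   1.05 -0.16] [-1.13192311  0.52563674  0.22732475]
hand th 0.30625568393282543
```

Call:
drive_tool(deltas=[[[0,0,0,0,0,0],[0,0,0,0,0,0],[0,0,0,0,0,0],[0,0,0,0,0,0],[0,0,0,0,0,0],[0,0,0,0,0,0],[0,0,0,0,0,0]]], gripper=90)

```text
time: 22.4
position: [0.6506, 0.2326, 0.1297]
tool_rot: [0.773, 0.562, 0.177, -0.236]
ft_force: [-0.2, -0.4, 0.3]
grip_width: 0.0545
grip_force: 0.0
```

Call:
drive_tool(deltas=[[[0,0,-12,0,0,0],[0,0,-20,0,0,0],[0,0,-25,0,0,0],[0,0,-25,0,0,0],[0,0,-25,0,0,0],[0,0,-25,0,0,0],[0,0,-15,0,0,0]]])

```text
time: 22.98
position: [0.6504, 0.1476, 0.2544]
tool_rot: [0.773, 0.562, 0.179, -0.234]
ft_force: [0.2, -0.2, -0.9]
grip_width: 0.0779
grip_force: 0.0
```

```bash
python3 - <<'E'
from kn import *
p,r=tool(0,.20); 
plan([((.58,-.05,.33),r,8),((.50,-.25,.33),r,7)])
E
```

```text
t 22.98 [0.6504 0.1476 0.2544] 0.0779 [ 0.2 -0.2 -0.9]
[[-17, -4, -22, 0, 0, -0.04], [-17, -4, -22, 0, 0, -0.04], [-17, -5, -22, 0, 0, -0.04], [-16, -5, -22, 0, 0, -0.04], [-16, -6, -22, 0, 0, -0.04], [-16, -7, -22, 0, 0, -0.04], [-16, -8, -21, 0.01, 0, -0.03], [-15, -8, -22, 0, 0, -0.04]]
  end [ 0.5797 -0.0502  0.3304] [-0.    -0.001 -0.004]
[[-24, -11, -16, 0, 0, 0], [-24, -11, -16, 0, 0, 0], [-23, -11, -16, 0, 0, 0], [-24, -12, -16, 0, 0, 0], [-23, -11, -16, 0, 0, 0], [-24, -12, -16, 0, 0, 0], [-23, -11, -17, 0, 0, 0]]
  end [ 0.5005 -0.2501  0.3305] [-0.    -0.001 -0.004]
```

Call:
drive_tool(deltas=[[[-17,-4,-22,0,0,-0.04],[-17,-4,-22,0,0,-0.04],[-17,-5,-22,0,0,-0.04],[-16,-5,-22,0,0,-0.04],[-16,-6,-22,0,0,-0.04],[-16,-7,-22,0,0,-0.04],[-16,-8,-21,0.01,0,-0.03],[-15,-8,-22,0,0,-0.04]]])

```text
time: 23.65
position: [0.5784, -0.05, 0.3283]
tool_rot: [0.675, 0.676, 0.208, -0.209]
ft_force: [-0.3, -0.5, -0.6]
grip_width: 0.0784
grip_force: 0.0
```

Call:
drive_tool(deltas=[[[-24,-11,-16,0,0,0],[-24,-11,-16,0,0,0],[-23,-11,-16,0,0,0],[-24,-12,-16,0,0,0],[-23,-11,-16,0,0,0],[-24,-12,-16,0,0,0],[-23,-11,-17,0,0,0],[0,0,0,0,0,0]]])

```text
time: 24.32
position: [0.4987, -0.2543, 0.3276]
tool_rot: [0.678, 0.674, 0.207, -0.207]
ft_force: [1.1, -0.2, -0.9]
grip_width: 0.0787
grip_force: 0.0
```

```bash
python3 - <<'E'
from kn import *
C={n:eyes.camera(n) for n in("scene","top")}
look(C["top"],C["top"]["img"])
a=C["top"]["img"][110:210,130:250,::-1]; b=C["scene"]["img"][225:400,335:505,::-1]; d=C["top"]["img"][130:280,250:400,::-1]
k=np.zeros((600,800,3),np.uint8); k[:333,:400]=cv2.resize(a,(400,333),interpolation=2); k[:412,400:]=cv2.resize(b,(400,412),interpolation=2)
k[335:600,:265]=cv2.resize(d,(265,265),interpolation=2)
cv2.imwrite("pics/k2.png",k)
E
```

```text
red 21 [174.14285714 146.76190476] [0.367, 0.325, 0.283] [0.01301677 0.03867953]
line 0.41 0.415 0.22999999999994403 0.5999999999999361 139.75046
```

View pics/k2.png

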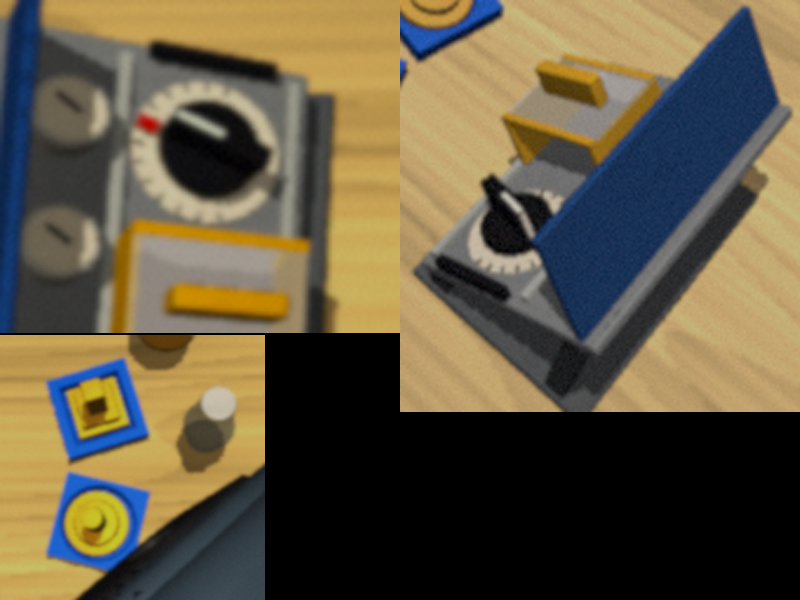

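The top crop shows the red mark at (150,124) and the white line (178,115)-(225,137) pointing at it. From the ring centre (205,151) the mark and bar directions agree within about 0.03 rad. Both feet sit in their nests. Now the hood.

```bash
python3 - <<'E'
from kn import *
p,r=tool(0,.16,x=-.041); p2,_=tool(0,.089,x=-.041)
plan([((.525,-.04,.33),r,7),(p,r,8),(p2,r,5)])
E
```

```text
t 24.42 [ 0.4998 -0.2498  0.328 ] 0.0783 [-0.2  0.7  0.5]
[[25, 4, 17, 0, 0, 0], [25, 3, 17, 0, 0, 0], [25, 4, 17, 0, 0, 0], [25, 3, 16, 0, 0, 0], [25, 4, 17, 0, 0, 0], [25, 3, 16, 0, 0, 0], [24, 4, 17, 0, 0, 0]]
  end [ 0.5253 -0.0402  0.3295] [ 0.002 -0.    -0.001]
[[14, 0, 26, 0, 0, 0], [14, 0, 26, 0, 0, 0], [14, 0, 26, 0, 0, 0], [14, 0, 26, 0, 0, 0], [14, 1, 26, 0, 0, 0], [14, 0, 27, 0, 0, 0], [14, 1, 26, 0, 0, 0], [14, 0, 27, 0, 0, 0]]
  end [0.5277 0.1708 0.2193] [ 0.002 -0.    -0.001]
[[0, 0, 14, 0, 0, 0], [0, 0, 14, 0, 0, 0], [0, 0, 14, 0, 0, 0], [0, 0, 14, 0, 0, 0], [0, 0, 15, 0, 0, 0]]
  end [0.5278 0.2108 0.1607] [ 0.002 -0.    -0.001]
```

Call:
drive_tool(deltas=[[[25,4,17,0,0,0],[25,3,17,0,0,0],[25,4,17,0,0,0],[25,3,16,0,0,0],[25,4,17,0,0,0],[25,3,16,0,0,0],[24,4,17,0,0,0]]], gripper=100)

```text
time: 25.0
position: [0.5248, -0.0357, 0.3298]
tool_rot: [0.675, 0.676, 0.208, -0.21]
ft_force: [-0.5, 0.1, 0.2]
grip_width: 0.0871
grip_force: 0.0
```

Call:
drive_tool(deltas=[[[14,0,26,0,0,0],[14,0,26,0,0,0],[14,0,26,0,0,0],[14,0,26,0,0,0],[14,1,26,0,0,0],[14,0,27,0,0,0],[14,1,26,0,0,0],[14,0,27,0,0,0]]])

```text
time: 25.67
position: [0.5263, 0.1748, 0.2191]
tool_rot: [0.675, 0.676, 0.209, -0.209]
ft_force: [0.7, 0.5, -1.0]
grip_width: 0.0873
grip_force: 0.0
```

Call:
drive_tool(deltas=[[[0,0,14,0,0,0],[0,0,14,0,0,0],[0,0,14,0,0,0],[0,0,10,0,0,0],[0,0,5,0,0,0],[0,0,0,0,0,0],[0,0,0,0,0,0]]])

```text
time: 26.25
position: [0.5269, 0.2047, 0.1722]
tool_rot: [0.675, 0.676, 0.208, -0.209]
ft_force: [0.8, -0.2, 0.4]
grip_width: 0.087
grip_force: 0.0
```

```bash
python3 - <<'E'
from kn import *
p2,r=tool(0,.088,x=-.041)
plan([(p2,r,2)])
b=eyes.camera("scene")["img"][225:400,335:505,::-1]
cv2.imwrite("pics/h1.png",cv2.resize(b,(510,525),interpolation=2))
E
```

```text
t 26.25 [0.5269 0.2047 0.1722] 0.087 [ 0.8 -0.2  0.4]
[[-1, 1, 7, 0, 0, 0], [-1, 0, 6, 0, 0, 0]]
  end [0.5278 0.2104 0.1603] [ 0.004 -0.    -0.004]
```

View pics/h1.png

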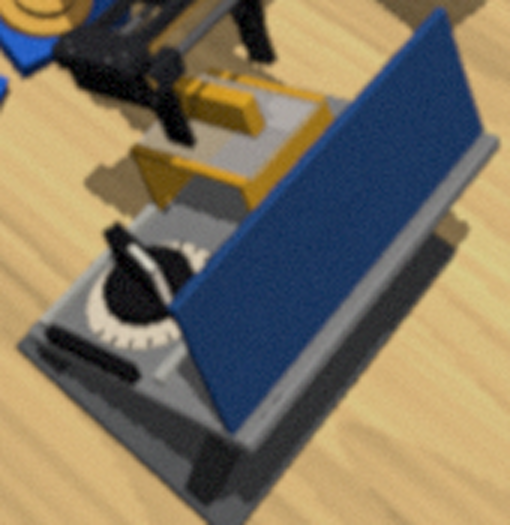

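The fingers at (180,140) and (260,40) straddle the handle at (220,105). Going in 12 mm and closing.

Call:
drive_tool(deltas=[[[-1,1,6,0,0,0],[0,0,6,0,0,0],[0,0,0,0,0,0],[0,0,0,0,0,0],[0,0,0,0,0,0],[0,0,0,0,0,0],[0,0,0,0,0,0],[0,0,0,0,0,0]]], gripper=0)

```text
time: 26.97
position: [0.528, 0.2103, 0.1615]
tool_rot: [0.676, 0.676, 0.208, -0.209]
ft_force: [-0.5, -0.9, -0.8]
grip_width: 0.0419
grip_force: 0.0
```

Call:
drive_tool(deltas=[[[0,0,0,0,0,0],[0,0,0,0,0,0],[0,0,0,0,0,0],[0,0,0,0,0,0],[0,0,0,0,0,0],[0,0,0,0,0,0],[0,0,0,0,0,0]]])

```text
time: 27.55
position: [0.5286, 0.2102, 0.1615]
tool_rot: [0.676, 0.675, 0.209, -0.209]
ft_force: [3.3, 0.2, -1.5]
grip_width: 0.016
grip_force: 25.0
```

Call:
drive_tool(deltas=[[[0,8,0,0,0,0],[0,12,0,0,0,0],[0,12,0,0,0,0],[0,12,0,0,0,0],[0,12,0,0,0,0],[0,12,0,0,0,0],[0,8,0,0,0,0],[0,0,0,0,0,0]]])

```text
time: 28.22
position: [0.6052, 0.21, 0.1615]
tool_rot: [0.676, 0.676, 0.209, -0.209]
ft_force: [0.8, -2.2, 3.2]
grip_width: 0.0157
grip_force: 25.0
```

Expected end x ≈ 0.649. Continuing, slowing near the stop.

Call:
drive_tool(deltas=[[[0,8,0,0,0,0],[0,10,0,0,0,0],[0,8,0,0,0,0],[0,6,0,0,0,0],[0,3,0,0,0,0],[0,2,0,0,0,0],[0,2,0,0,0,0],[0,0,0,0,0,0]]])

```text
time: 28.88
position: [0.6426, 0.2099, 0.1615]
tool_rot: [0.676, 0.676, 0.208, -0.209]
ft_force: [-1.5, -4.0, 4.8]
grip_width: 0.016
grip_force: 25.0
```

Call:
drive_tool(deltas=[[[0,2,0,0,0,0],[0,2,0,0,0,0],[0,1,0,0,0,0],[0,0,0,0,0,0],[0,0,0,0,0,0]]])

```text
time: 29.3
position: [0.6475, 0.2099, 0.1615]
tool_rot: [0.676, 0.676, 0.208, -0.209]
ft_force: [-1.6, -5.3, 5.0]
grip_width: 0.0157
grip_force: 25.0
```

Call:
drive_tool(deltas=[[[0,1,0,0,0,0],[0,1,0,0,0,0],[0,1,0,0,0,0],[0,0,0,0,0,0]]])

```text
time: 29.63
position: [0.6493, 0.2099, 0.1615]
tool_rot: [0.675, 0.676, 0.207, -0.21]
ft_force: [-5.9, -5.1, 6.8]
grip_width: 0.0161
grip_force: 25.1
```

Call:
drive_tool(deltas=[[[0,1,0,0,0,0],[0,1,0,0,0,0],[0,1,0,0,0,0],[0,0,0,0,0,0]]])

```text
time: 29.97
position: [0.6494, 0.2099, 0.1614]
tool_rot: [0.675, 0.676, 0.205, -0.213]
ft_force: [-10.1, -7.7, 9.9]
grip_width: 0.0156
grip_force: 25.1
```

It stalled against the stop at x = 0.649 as predicted. Releasing and retreating.

Call:
drive_tool(deltas=[[[0,-1,0,0,0,0],[0,-1,0,0,0,0],[0,0,0,0,0,0],[0,0,0,0,0,0],[0,0,0,0,0,0],[0,0,0,0,0,0],[0,0,0,0,0,0],[0,0,0,0,0,0]]], gripper=80)

```text
time: 30.63
position: [0.6519, 0.2105, 0.1611]
tool_rot: [0.676, 0.676, 0.208, -0.209]
ft_force: [0.4, -0.2, -0.5]
grip_width: 0.0608
grip_force: 0.0
```

Call:
drive_tool(deltas=[[[0,0,-12,0,0,0],[0,0,-20,0,0,0],[0,0,-25,0,0,0],[0,0,-25,0,0,0],[0,0,-25,0,0,0],[0,0,-25,0,0,0],[0,0,-25,0,0,0],[0,0,-15,0,0,0]]])

```text
time: 31.3
position: [0.6531, 0.1112, 0.3066]
tool_rot: [0.676, 0.676, 0.209, -0.207]
ft_force: [1.0, 0.6, 0.2]
grip_width: 0.0696
grip_force: 0.0
```

Call:
drive_tool(deltas=[[[-14,-5,-20,0,0,0],[-18,-10,-20,0,0,0],[-20,-10,-20,0,0,0],[-24,-12,-18,0,0,0],[-24,-12,-16,0,0,0],[-24,-12,-16,0,0,0],[-24,-12,-16,0,0,0],[-20,-8,-12,0,0,0]]])

```text
time: 31.97
position: [0.5701, -0.1058, 0.3234]
tool_rot: [0.676, 0.675, 0.208, -0.209]
ft_force: [-0.5, -0.4, -0.2]
grip_width: 0.07
grip_force: 0.0
```

Call:
drive_tool(deltas=[[[-24,-10,-15,0,0,0],[-24,-10,-15,0,0,0],[-24,-10,-15,0,0,0],[-20,-8,-12,0,0,0],[0,0,0,0,0,0],[0,0,0,0,0,0]]])

```text
time: 32.47
position: [0.5329, -0.2131, 0.318]
tool_rot: [0.677, 0.675, 0.209, -0.209]
ft_force: [-0.1, 0.5, 0.5]
grip_width: 0.0694
grip_force: 0.0
```

```bash
python3 - <<'E'
from kn import *
C={n:eyes.camera(n) for n in("scene","top")}
t=C["top"]["img"][60:340,100:480,::-1]; b=C["scene"]["img"][100:400,150:510,::-1]
k=np.zeros((320,800,3),np.uint8); k[:295,:400]=cv2.resize(t,(400,295),interpolation=2); k[:320,400:784]=cv2.resize(b,(384,320),interpolation=2)
cv2.imwrite("pics/end.png",k)
E
```

```text
(no output)
```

View pics/end.png

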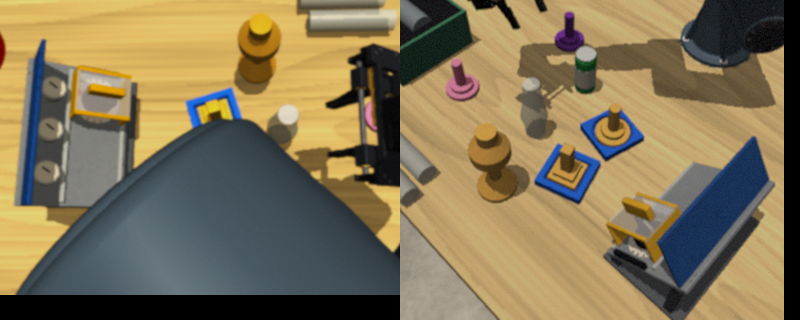

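The picture shows both feet upright in their nests, at scene crop (568,165) and (613,128). The hood is home over the knob at (640,225), and the chimney, lamp and can are where they stood. Handing in.

```bash
python3 -c "
from rig import ticket; print(ticket.hand_in())"
```

```text
the job is handed in; nothing more can be done
None
```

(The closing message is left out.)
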